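# Fit the slim sanding drum into the bench spindle sander

## Robot

A 7-joint arm with a two-finger parallel gripper is mounted at the origin on a cart in front of the work surface, level with it; the furniture and walls round the work are solid. World frame = base frame: x ahead of the robot, y to its left, z up, the work surface at z = 0. Lengths are in m, angles in rad, forces in N, time in s.
With the tool pointing down it reaches from about 0.425 to 1.025 m from the base axis. Payload 3.6 kg.
Tool frame: the origin (TCP) lies at the very end of the fingers, on their centre line; the grasp point (between the pads) lies 19 mm behind it; z points along the fingers, y is the line along which they close (so a half turn about z gives the same grasp; the last joint's range is limited). The gripper opens to 85 mm and grips with 20 to 120 N. Pads are 22 mm wide; open, the fingers measure 114 mm over their backs; the gripper's body (76 mm by 85 mm) begins 54 mm behind the grasp point. The pads swing forward as they close: fully open they stand 13 mm farther back than shut.
Start: joints at [1.026, 0.591, 0.048, 1.609, -0.033, 0.943, -0.034], TCP at [0.316, -0.653, 0.231] pointing down, gripper open.
Joint ranges: [-2.69, 2.69], [-0.47, 2.24], [-1.27, 1.36], [0.19, 2.51], [-1.53, 4.68], [0.08, 2.07], [-3.09, 3.09]. Speed limits (rad/s): [2.57, 2.57, 3.14, 3.14, 3.14, 3.14, 3.14].

## Interface

Orientations are given as a unit quaternion [x, y, z, w].
In Python, from workcell import telemetry, viewer, workorder gives the robot as it stands.
- The arm moves only by the tool play_rows, never from a script. Its argument "steps" is a list of rows, each a list of 7 numbers: the closure, from -1 (fully open) to 1 (shut), then the shift along the tool's x, y, z in cm, then the turn, a rotation vector about the tool's x, y, z in units of 6 degrees (1.0 is 6 degrees). In form: [[fingers, dx, dy, dz, wx, wy, wz], ...]. A call has 1 to 20 rows; each row is the pose to reach, as a shift and turn from the pose commanded when the call began, along the tool's axes at that moment; what a row does not reach only later rows make up. A row lasts 1/12 s, in which the tool goes at most 41.7 mm and 7.16 degrees, less where a joint would pass 70% of its speed; a pose out of reach is approached as far as the arm can. A call with a gripper value outside its range is refused whole. The fingers move at their own pace and stop on an object; the grip force is fixed at half the most. Time passes only in rows, so rows that repeat a pose let the fingers close. It gives the time, the measured TCP pose, the force, the opening and the grip force at its end, in the units of the state.
- telemetry.sense(): the state, without advancing time (a new reading comes with each control period).
- viewer.get_image(name): name is "side" or "top"; returns a dict with "frame" (400x640x3 uint8, blue, green, red), "fx", "fy", "cx", "cy" (pixels), "pose" (4x4, takes a point from camera to world coordinates). Camera axes: x right, y down, z forward; pixel columns grow to the right and rows downward; lengths in m; the calibration is good to about 2 mm. A picture is of the moment at which its call begins. There is no depth.
- workorder.sign_off(): hands the job in; it is judged then, once.
Trained networks look in a picture, given as the dict that the camera call returned (one of the last four; its "shot" number tells which), for a name from the list of things; names that differ only in an ending like _2 or _b are one class to them, and where a whole thing is asked for, a point or a joint stands for the part that bears it (a point fixed in the world has none). Each returns a list of dicts, best first, with "p" (0 to 1); they miss things now and then, are a little off and sometimes report something else, mostly with a low value. They report only what shows in the picture. A call takes as long as a camera call. They do not tell look-alikes from the thing itself.
- viewer.recognise(query, picture): "position" ([column, row] in pixels, amid what is visible of it).
The state is a dict: "time_s": time; "joints": joint angles; "qvel": joint speeds; "effort": joint torques, N m; "tool_pos": TCP position; "orientation": TCP orientation; "ft_force": force on the tool from outside, world axes, zero at the start; "wrist_torque": the same for the moment, N m; "finger_gap": finger opening in m; "grip_force": force on a finger pad.
Only numpy, scipy, OpenCV 4.12 (cv2) and the standard library are available. Lean on these libraries where they do the work, as an engineer would, in place of code of your own. Each camera call takes 0.05 s, during which the arm holds its last target. There are 200 camera calls.

## Task

Get the bench sander ready for small edges: slide the flat cover over its throat towards the robot as far as it goes (press on top and pull), then take the slimmer of the two sanding drums out of the wooden block and fit it in the spindle. Its tapered shank goes down in the spindle and the notches of its collar over the two dogs, so that it stands upright with the collar flush on the spindle nose; lower it in, and let go only once the collar is down at the dogs. Leave the cover open and the wider drum in its hole, and do not disturb the loupe, paste jar and thread spool.

Things in the scene. Friction and masses are not known exactly. Their poses are not given: they have to be found in the camera images.
- cover_top (a point): Top centre of the sander's sliding cover, a bare steel plate 92 (x) x 86 (y) x 5.5 mm with low dark ribs and no handle, top at z = 0.090. Opens along this point's -x axis, roughly towards the robot; z up. Rail lips 3 mm higher cover the outer 1.5 mm of its long edges. Stays where it is left; takes about 1.5 N to slide: press down with 5 to 15 N and pull.
- sander_cover (a joint): Travel of the sliding cover in m: 0 shut, 0.085 fully open against its stop (starts at 0 to 0.012). The throat, 72 mm square, is free from about 0.080.
- spindle_nose (a point): Centre of the flat top, 55 mm across, of the upright spindle in the throat, z = 0.070; z up. Its taper opens here: 28 mm across, 16 mm at 42 mm depth. Two dogs stand on it 22 mm out along this point's +x and -x: 7 x 7 mm, 9 mm high, round-topped. Starts turned up to 0.9 rad in the sander; gives way to a light torque (0.06 Nm).
- slim_arbor: Slim sanding drum on a steel arbor, about 0.25 kg, upright in a hole of the block. Origin: centre of the collar's lower (seating) face, z up. Below: shank 40 mm long, 26 mm across tapering to 14. Above: collar 52 mm across, 10 thick, two notches 11 mm wide, 10 deep on its +x and -x sides; brown drum 30 mm across, z = 10 to 55 mm. A half turn about z changes nothing.
- slim_grip (a point): Centre of the steel grip block on top of the slim drum, 73 mm above the arbor's origin: z = 58 to 88 mm over that origin, 22 mm across its two flats (which face +y and -y) and 26 mm long along x; same axes as the arbor. The fingers on the flats square the drum to the gripper. Room below: washer 27 mm across, then the drum top 55 mm over the origin.
- wide_arbor: The wider drum, not wanted: the same arbor, collar and grip block, its drum 50 mm across; stands in the other hole. Origin and axes as the slim one.
- rack: The wooden block that holds the drums: fixed, 80 x 190 x 50 mm, origin at the centre of its underside, long side along y. Two upright through holes 28 mm across at y = -55 and +55 mm from its origin; the collars rest on its top (z = 0.050). Which drum is in which hole varies.
- sander: The fixed bench sander: grey housing 225 x 150 mm with an aluminium deck at z = 0.084, the guide rails' tops at z = 0.093. Origin on the work surface under the spindle axis; housing from x = -140 to +85 mm, y = -75 to +75 mm.
- loupe: Bystander: black round magnifying loupe standing upright, 40 mm across, 37 mm high, beyond the work. Origin at its underside.
- paste_jar: Bystander: glass jar with white paste, 58 mm across, 66 mm high, behind the block. Origin at its underside.
- thread_spool: Bystander: wooden thread spool standing upright, 36 mm across, 46 mm high, behind the block. Origin at its underside.
Mind the look-alikes: they are no part of the job. What is shaped like the slim_arbor but yellow is not meant.

How it is judged:
By the outcome, as a careful person would: the job done as asked, in the order asked, and still so for the second after the job is handed in, with the robot touching nothing.
It also fails if it takes over 54 s, if anything falls off the work surface, if the arm or the gripper's body presses on something with over 40 N, if the wrist force passes 120 N, or if a joint passes its speed limit or range.

## Working session

There is one attempt and no reset: what is moved stays moved. The work goes in short steps, Python scripts to look and compute and a tool call to move; the robot and the scene stay as the last step left them, time stands still between calls to the robot, and variables do not carry over. Pictures are saved under pics/ and viewed, at most 10 in all, crops included, and the job is handed in when it is done.

Besides the shell and the picture viewer there is one more tool, called after "Request:" by a JSON object that holds its "api" and its "payload". play_rows: Moves the arm, as the interface text tells. Its arguments: {"type":"object","properties":{"steps":{"type":"array","items":{"type":"array","items":{"type":"number"}}}},"required":["steps"]}

```bash
mkdir -p pics; ls; cat > h.py <<'E'
import numpy as np, cv2
from scipy.spatial.transform import Rotation as R
from workcell import telemetry, viewer, workorder
def ray(im,px,z):
    P=np.array(im["pose"]); d=P[:3,:3]@np.array([(px[0]-im["cx"])/im["fx"],(px[1]-im["cy"])/im["fy"],1])
    return P[:3,3]+d*(z-P[2,3])/d[2]
def proj(im,p):
    P=np.array(im["pose"]); c=P[:3,:3].T@(np.array(p)-P[:3,3])
    return np.array([c[0]/c[2]*im["fx"]+im["cx"],c[1]/c[2]*im["fy"]+im["cy"]])
def tri(a,pa,b,pb):
    A=[];B=[]
    M=np.zeros((3,3));v=np.zeros(3);o=[]
    for im,p in((a,pa),(b,pb)):
        P=np.array(im["pose"]);d=P[:3,:3]@np.array([(p[0]-im["cx"])/im["fx"],(p[1]-im["cy"])/im["fy"],1]);d/=np.linalg.norm(d)
        Q=np.eye(3)-np.outer(d,d);M+=Q;v+=Q@P[:3,3]
    return np.linalg.solve(M,v)
def tool(p):
    s=telemetry.sense();return R.from_quat(s["orientation"]).inv().apply(np.array(p)-s["tool_pos"])
E
python3 - <<'E'
from h import *
a=viewer.get_image("top");b=viewer.get_image("side")
for n,i in(("top",a),("side",b)):
    cv2.imwrite(f"pics/{n}0.png",i["frame"]); print(n,i["fx"],np.round(i["pose"],3).tolist())
    for q in["cover_top","slim_grip","slim_arbor","wide_arbor","rack","sander","loupe","paste_jar","thread_spool"]:
        print(q,[(np.round(r["position"]).tolist(),round(r["p"],2)) for r in viewer.recognise(q,i)[:3]])
print(telemetry.sense())
E
```

```text
pics
top 428.8135168783171 [[0.016, -0.994, 0.108, 0.551], [-1.0, -0.014, 0.012, -0.098], [-0.01, -0.108, -0.994, 1.176], [0.0, 0.0, 0.0, 1.0]]
cover_top [([217.0, 225.0], 0.88)]
slim_grip [([391.0, 247.0], 0.68), ([371.0, 205.0], 0.63)]
slim_arbor [([371.0, 210.0], 0.75), ([393.0, 251.0], 0.68)]
wide_arbor [([355.0, 256.0], 0.54)]
rack [([377.0, 251.0], 0.88), ([424.0, 200.0], 0.29)]
sander [([223.0, 232.0], 0.82)]
loupe [([304.0, 159.0], 0.77)]
paste_jar [([425.0, 198.0], 0.62)]
thread_spool [([366.0, 180.0], 0.74), ([221.0, 231.0], 0.42)]
side 484.7631387733796 [[0.999, 0.005, -0.036, 0.718], [0.029, -0.688, 0.726, -0.936], [-0.021, -0.726, -0.687, 0.903], [0.0, 0.0, 0.0, 1.0]]
cover_top []
slim_grip [([265.0, 274.0], 0.95), ([316.0, 260.0], 0.72)]
slim_arbor [([267.0, 275.0], 0.82), ([314.0, 259.0], 0.64)]
wide_arbor [([264.0, 234.0], 0.86)]
rack [([272.0, 291.0], 0.58), ([369.0, 214.0], 0.53)]
sander [([297.0, 157.0], 0.62)]
loupe [([371.0, 212.0], 0.84), ([330.0, 321.0], 0.36)]
paste_jar [([330.0, 324.0], 0.71)]
thread_spool [([350.0, 267.0], 0.89)]
{'time_s': 1.0, 'joints': array([ 1.02651997,  0.59119646,  0.04840076,  1.60851391, -0.03332286,
        0.94270448, -0.03372321]), 'qvel': array([-1.74038981e-03,  2.01863661e-05,  9.59514064e-04,  3.69198112e-04,
       -1.09705438e-03,  1.00723176e-03,  4.49718194e-04]), 'effort': array([ 9.21089413e-04, -5.48652506e+01,  1.54628981e+00, -1.98541063e+01,
        9.32339608e-03,  1.51911867e-03,  1.00469504e-05]), 'tool_pos': array([ 0.31586111, -0.65257011,  0.2312998 ]), 'orientation': array([ 9.74707945e-01,  2.23482487e-01, -5.88420872e-06, -6.64428450e-06]), 'ft_force': array([-0.07863181,  0.64808046, -0.46844375]), 'wrist_torque': array([0.03773873, 0.05628779, 0.01593233]), 'grip_force': 0.0, 'finger_gap': 0.08560551777181807}
```

View pics/top0.png

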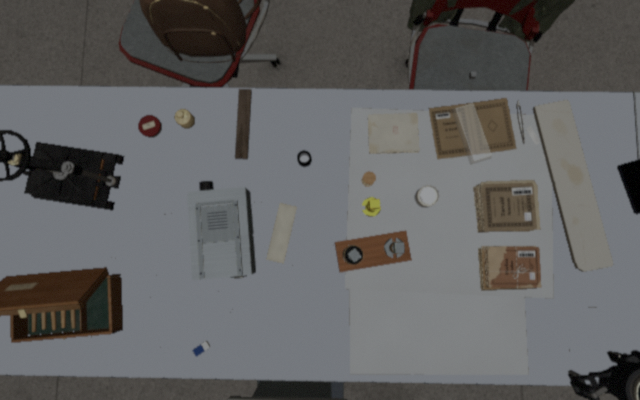

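View pics/side0.png

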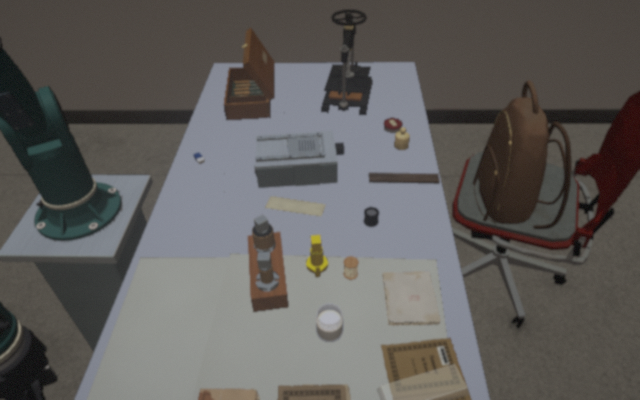

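The top view shows the sander at about (221,232). The block's wide drum is at (355,256) and the slim one at (394,247); the yellow look-alike is at (371,207). Next, enlarged crops for the angles.

```bash
python3 - <<'E'
from h import *
a=cv2.imread("pics/top0.png");b=cv2.imread("pics/side0.png")
def c(i,x,y,w,h,s):return cv2.resize(i[y:y+h,x:x+w],(w*s,h*s),interpolation=cv2.INTER_CUBIC)
m=np.zeros((600,800,3),np.uint8)
p=c(a,180,170,100,120,5) # 500x600? 
m[:600,:400]=c(a,182,175,80,120,5)[:600]
m[:300,400:]=c(a,330,220,80,60,5)[:300,:400]
m[300:,400:]=c(b,240,205,100,75,4)
m=np.clip(m.astype(float)*1.6,0,255).astype(np.uint8)
cv2.imwrite("pics/c1.png",m)
E
```

```text
(no output)
```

View pics/c1.png

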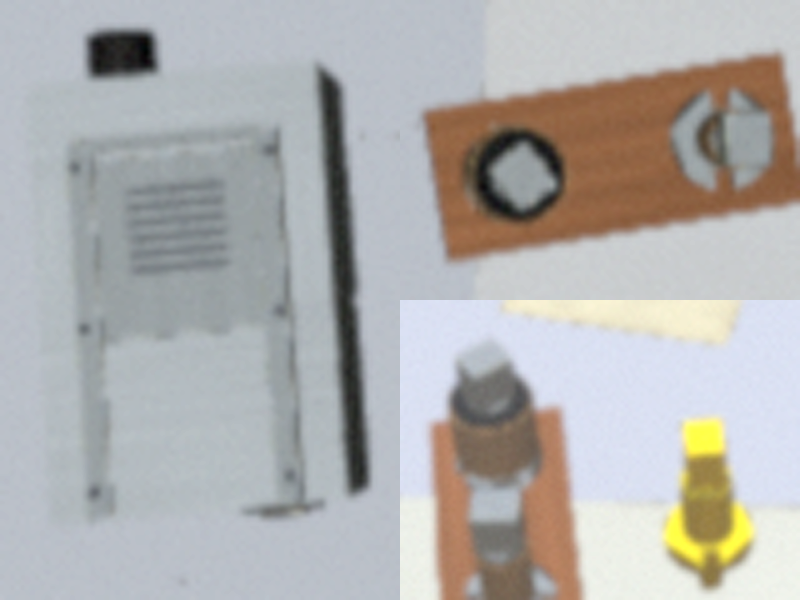

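The crop shows the slim drum on the right of the block: grip at (748,138), collar centre at about (722,140), notches along the image vertical. The cover spans (95,150) to (285,330), and the rails tilt about 3°. Now positions.

```bash
python3 - <<'E'
from h import *
a=viewer.get_image("top");b=viewer.get_image("side")
T=lambda x,y:(182+x/5-.4,175+y/5-.4)
K=lambda x,y:(330+(x-400)/5-.4,220+y/5-.4)
S=lambda x,y:(240+(x-400)/4,205+(y-300)/4)
P=lambda n,q:print(n,np.round(q*1000,1))
for n,x,y,z in[("railL0",80,145,.093),("railL1",98,505,.093),("railR0",275,140,.093),("railR1",293,495,.093),("hTL",28,85,.084),("hTR",318,65,.084),("hBL",50,520,.084),("cTL",95,150,.09),("cTR",280,140,.09),("cBL",103,340,.09),("cBR",285,325,.09)]:
    P(n,ray(a,T(x,y),z))
for n,x,y,z in[("slimgrip",748,138,.138),("slimcollar",722,140,.06),("widegrip",522,175,.138),("rTL",425,112,.05),("rTR",780,55,.05),("rBL",448,260,.05)]:
    P(n,ray(a,K(x,y),z))
P("slimgrip side",ray(b,S(497,500),.138))
P("tri",tri(a,K(748,138),b,S(497,500)))
P("widetri",tri(a,K(522,175),b,S(484,357)))
def c(i,x,y,w,h,s):return cv2.resize(i["frame"][y:y+h,x:x+w],(w*s,h*s),interpolation=cv2.INTER_LANCZOS4)
m=np.hstack([c(a,380,232,30,30,13),c(b,250,240,30,30,13)])
cv2.imwrite("pics/c2.png",np.clip(m*1.7,0,255).astype(np.uint8))
E
```

```text
railL0 [655.5 230.5  93. ]
railL1 [474.8 213.   93. ]
railR0 [659.5 131.1  93. ]
railR1 [481.3 115.5  93. ]
hTL [687.  261.6  84. ]
hTR [699.5 112.3  84. ]
hBL [466.3 239.5  84. ]
cTL [653.3 223.6  90. ]
cTR [659.8 129.2  90. ]
cBL [556.9 215.1  90. ]
cBR [565.9 123.2  90. ]
slimgrip [ 553.  -273.8  138. ]
slimcollar [ 551.9 -273.6   60. ]
widegrip [ 533.7 -165.4  138. ]
rTL [ 564.1 -120.2   50. ]
rTR [ 596.6 -305.5   50. ]
rBL [ 487.8 -133.1   50. ]
slimgrip side [ 556.3 -272.5  138. ]
tri [ 554.7 -273.3  138.5]
widetri [ 534.7 -165.3  136.3]
```

View pics/c2.png

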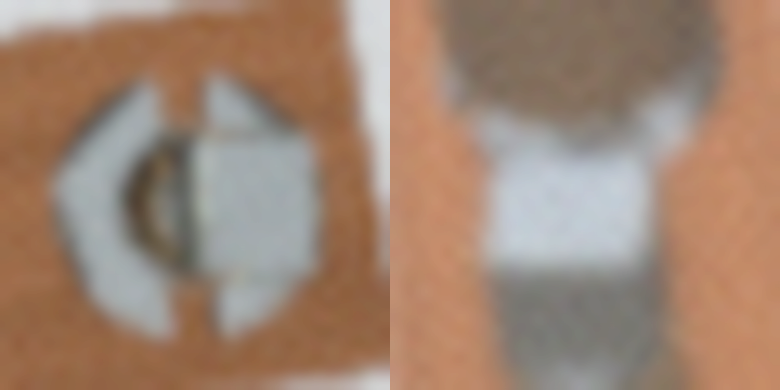

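The second crop confirms it: grip block flats face ±y, and the notch line runs (185,90) to (193,320), about 1.5° from world x. Sander origin is at about (610,178.5) mm with yaw 5.2°, and the slim grip is at (554,-273) mm. Moving over the cover, fingers shut.

Request:
{"api": "play_rows", "payload": {"steps": [[1, 62.6, -62, 6, 0, 0, 3.45], [1, 62.6, -62, 6, 0, 0, 3.45], [1, 62.6, -62, 6, 0, 0, 3.45], [1, 62.6, -62, 6, 0, 0, 3.45], [1, 62.6, -62, 6, 0, 0, 3.45], [1, 62.6, -62, 6, 0, 0, 3.45], [1, 62.6, -62, 6, 0, 0, 3.45], [1, 62.6, -62, 6, 0, 0, 3.45], [1, 62.6, -62, 6, 0, 0, 3.45], [1, 62.6, -62, 6, 0, 0, 3.45], [1, 62.6, -62, 6, 0, 0, 3.45], [1, 62.6, -62, 6, 0, 0, 3.45], [1, 62.6, -62, 6, 0, 0, 3.45], [1, 62.6, -62, 6, 0, 0, 3.45], [1, 62.6, -62, 6, 0, 0, 3.45], [1, 62.6, -62, 6, 0, 0, 3.45], [1, 62.6, -62, 6, 0, 0, 3.45], [1, 62.6, -62, 6, 0, 0, 3.45], [1, 62.6, -62, 6, 0, 0, 3.45], [1, 62.6, -62, 6, 0, 0, 3.45]]}}

```text
time_s: 2.77
tool_pos: [0.5932, 0.1336, 0.1748]
orientation: [0.999, 0.045, 0.0, -0.0]
ft_force: [0.8, -0.8, -0.2]
finger_gap: 0.0002
grip_force: 0.0
```

Request:
{"api": "play_rows", "payload": {"steps": [[1, 0, 0, 0, 0, 0, 0], [1, 0, 0, 0, 0, 0, 0], [1, 0, 0, 0, 0, 0, 0], [1, 0, 0, 0, 0, 0, 0], [1, 0, 0, 0, 0, 0, 0], [1, 0, 0, 0, 0, 0, 0]]}}

```text
time_s: 3.27
tool_pos: [0.5925, 0.1295, 0.1749]
orientation: [0.999, 0.043, -0.0, 0.0]
ft_force: [-0.4, 0.6, 0.3]
finger_gap: -0.0
grip_force: 0.0
```

Request:
{"api": "play_rows", "payload": {"steps": [[1, 2.1, -4.7, 2, 0, 0, 0], [1, 2.1, -4.7, 4, 0, 0, 0], [1, 2.1, -4.7, 6, 0, 0, 0], [1, 2.1, -4.7, 7.5, 0, 0, 0], [1, 2.1, -4.7, 8, 0, 0, 0], [1, 2.1, -4.7, 8.3, 0, 0, 0], [1, 2.1, -4.7, 8.4, 0, 0, 0], [1, 2.1, -4.7, 8.5, 0, 0, 0], [1, 2.1, -4.7, 8.55, 0, 0, 0], [1, 2.1, -4.7, 8.55, 0, 0, 0]]}}

```text
time_s: 4.1
tool_pos: [0.6101, 0.18, 0.0902]
orientation: [0.999, 0.045, 0.001, -0.0]
ft_force: [0.2, 0.1, 2.1]
finger_gap: 0.0001
grip_force: 0.5
```

Request:
{"api": "play_rows", "payload": {"steps": [[1, 0, 0, 0.08, 0, 0, 0], [1, 0, 0, 0.12, 0, 0, 0], [1, 0, 0, 0.12, 0, 0, 0], [1, 0, 0, 0.12, 0, 0, 0]]}}

```text
time_s: 4.43
tool_pos: [0.6109, 0.18, 0.0901]
orientation: [0.999, 0.045, 0.002, -0.0]
ft_force: [-0.5, -0.9, 7.5]
finger_gap: -0.0003
grip_force: 3.9
```

Request:
{"api": "play_rows", "payload": {"steps": [[1, -0.3, 0, 0.04, 0, 0, 0], [1, -0.8, 0, 0.05, 0, 0, 0], [1, -1.4, 0, 0.05, 0, 0, 0], [1, -2, 0, 0.05, 0, 0, 0], [1, -2.6, 0, 0.05, 0, 0, 0], [1, -3.2, 0, 0.05, 0, 0, 0], [1, -3.8, 0, 0.05, 0, 0, 0], [1, -4.4, 0, 0.05, 0, 0, 0]]}}

```text
time_s: 5.1
tool_pos: [0.5691, 0.1756, 0.0901]
orientation: [0.999, 0.044, 0.004, -0.0]
ft_force: [1.9, -2.6, 8.0]
finger_gap: -0.0002
grip_force: 4.4
```

Request:
{"api": "play_rows", "payload": {"steps": [[1, -0.5, 0, 0, 0, 0, 0], [1, -1, 0, 0, 0, 0, 0], [1, -1.5, 0, 0, 0, 0, 0], [1, -2, 0, 0, 0, 0, 0], [1, -2.5, 0, 0, 0, 0, 0], [1, -3, 0, 0, 0, 0, 0], [1, -3.5, 0, 0, 0, 0, 0], [1, -3.9, 0, 0, 0, 0, 0], [1, -4.2, 0, 0, 0, 0, 0], [1, -4.5, 0, 0, 0, 0, 0], [1, -4.7, 0, 0, 0, 0, 0], [1, -4.8, 0, 0, 0, 0, 0]]}}

```text
time_s: 6.1
tool_pos: [0.5234, 0.1726, 0.0901]
orientation: [0.999, 0.044, 0.006, -0.001]
ft_force: [5.1, 0.0, 6.2]
finger_gap: 0.0001
grip_force: 3.1
```

```bash
python3 - <<'E'
from h import *
a=viewer.get_image("top");b=viewer.get_image("side")
print([(r["position"],r["p"]) for r in viewer.recognise("cover_top",a)])
def c(i,x,y,w,h,s):return cv2.resize(i["frame"][y:y+h,x:x+w],(w*s,h*s),interpolation=cv2.INTER_CUBIC)
m=np.hstack([c(a,182,175,80,110,5),c(b,240,110,80,110,5)])
cv2.imwrite("pics/c3.png",np.clip(m*1.6,0,255).astype(np.uint8))
E
```

```text
[([227.4, 247.9], 0.89)]
```

View pics/c3.png

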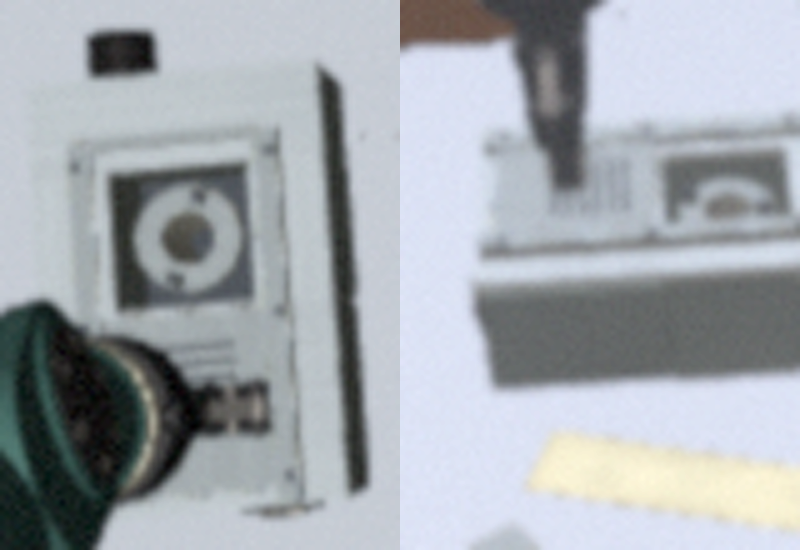

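The throat is open in the image (spindle at (187,237), dogs at (200,195) and (176,281) in the crop), and the force rose to 5 N, which suggests the stop. One extra tug to make sure.

Request:
{"api": "play_rows", "payload": {"steps": [[1, -0.4, 0, 0.05, 0, 0, 0], [1, -0.8, 0, 0.05, 0, 0, 0], [1, -1.0, 0, 0.05, 0, 0, 0], [1, -1.0, 0, 0.05, 0, 0, 0]]}}

```text
time_s: 6.58
tool_pos: [0.5146, 0.1726, 0.0901]
orientation: [0.999, 0.044, 0.007, -0.002]
ft_force: [5.1, -0.0, 8.2]
finger_gap: 0.0001
grip_force: 4.3
```

Request:
{"api": "play_rows", "payload": {"steps": [[1, 0, 0, -1, 0, 0, 0], [1, 0, 0, -3, 0, 0, 0], [0.5, 0, 0, -6, 0, 0, 0], [-1, 0, 0, -10, 0, 0, 0], [-1, 0, 20, -11, 0, 0, 0.4], [-1, 0, 20, -11, 0, 0, 0.4], [-1, 0, 20, -11, 0, 0, 0.4], [-1, 0, 20, -11, 0, 0, 0.4], [-1, 0, 20, -11, 0, 0, 0.4], [-1, 0, 20, -11, 0, 0, 0.4], [-1, 0, 20, -11, 0, 0, 0.4], [-1, 0, 20, -11, 0, 0, 0.4], [-1, 0, 20, -11, 0, 0, 0.4]]}}

```text
time_s: 7.67
tool_pos: [0.5253, -0.0263, 0.197]
orientation: [1.0, 0.025, -0.0, -0.001]
ft_force: [0.4, -0.0, 0.8]
finger_gap: 0.0854
grip_force: 0.0
```

```bash
python3 - <<'E'
from h import *
s=telemetry.sense();print(s["tool_pos"],s["orientation"],s["joints"])
a=viewer.get_image("top");b=viewer.get_image("side")
for q in["spindle_nose","cover_top"]:
  for i in(a,b): print(q,[(np.round(r["position"],1),r["p"]) for r in viewer.recognise(q,i)])
def c(i,x,y,w,h,s):return cv2.resize(i["frame"][y:y+h,x:x+w],(w*s,h*s),interpolation=cv2.INTER_CUBIC)
np.save("top_open.npy",a["frame"])
m=np.hstack([c(a,182,175,80,110,5),c(a,203,206,32,44,12)[:528,:384].repeat(1,0) if 0 else cv2.resize(c(a,203,206,32,44,12),(400,550))])
m=np.clip(m*1.6,0,255).astype(np.uint8)
cv2.imwrite("pics/c4.png",m)
E
```

```text
[ 0.52526375 -0.02627368  0.19703476] [ 9.99681632e-01  2.52241621e-02 -2.93808519e-04 -5.37557859e-04] [-0.12550415  0.392535    0.11699639  2.08964193 -0.07428157  0.66377065
 -1.47909927]
spindle_nose []
spindle_nose [(array([303.8, 150.9]), 0.62)]
cover_top [(array([220.7, 257.2]), 0.91), (array([372.2, 252.6]), 0.57), (array([366.2, 181.5]), 0.23)]
cover_top [(array([279.3, 145.3]), 0.56), (array([267.4, 273.4]), 0.43)]
```

View pics/c4.png

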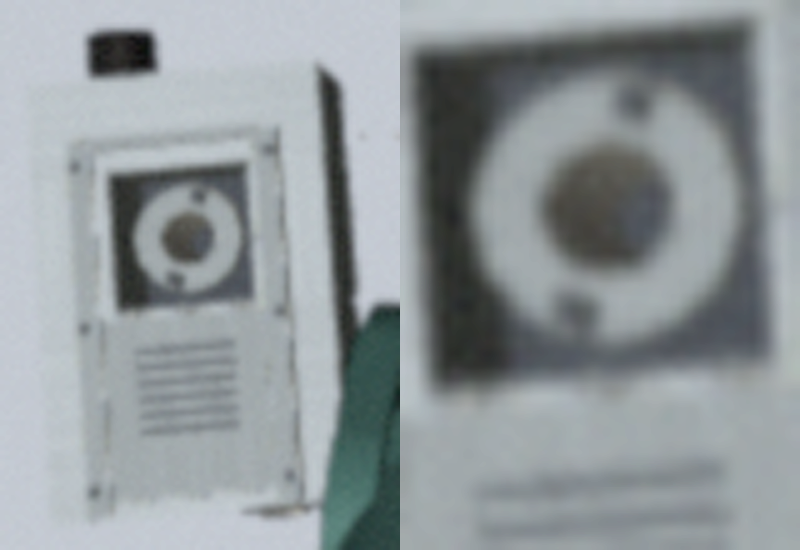

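The pull slid with a constant 5.1 N, so the cover is on its stop and the throat is clear. Spindle mouth is at (605,205) in the right crop, and the dogs are at (632,100) and (577,313), so spindle x lies at about -14.5° in the world. Moving above the slim drum.

Request:
{"api": "play_rows", "payload": {"steps": [[-1, 1.6, 24.8, 0, 0, 0, 0.23], [-1, 1.6, 24.8, 0, 0, 0, 0.23], [-1, 1.6, 24.8, 0, 0, 0, 0.23], [-1, 1.6, 24.8, 0, 0, 0, 0.23], [-1, 1.6, 24.8, 0, 0, 0, 0.23], [-1, 1.6, 24.8, 0, 0, 0, 0.23], [-1, 1.6, 24.8, 0, 0, 0, 0.23], [-1, 1.6, 24.8, 0, 0, 0, 0.23], [-1, 1.6, 24.8, 0, 0, 0, 0.23], [-1, 1.6, 24.8, 0, 0, 0, 0.23], [-1, 1.6, 24.8, 0, 0, 0, 0.23], [-1, 1.6, 24.8, 0, 0, 0, 0.23]]}}

```text
time_s: 8.97
tool_pos: [0.5538, -0.2731, 0.197]
orientation: [1.0, 0.013, -0.0, -0.0]
ft_force: [-0.1, 0.8, -0.7]
finger_gap: 0.0854
grip_force: 0.0
```

```bash
python3 - <<'E'
from h import *
s=telemetry.sense();print(s["tool_pos"],s["orientation"],s["joints"])
a=viewer.get_image("top")
C=lambda x,y:(203+(x-400)/12.5-.46,206+y/12.5-.46)
for n,x,y,z in[("bore",605,205,.07),("annulus",605,207,.07),("d1",632,100,.079),("d2",577,313,.079)]:print(n,np.round(ray(a,C(x,y),z)*1000,1))
for q in["slim_grip"]: print(tool([.554,-.2734,.110])*100)
E
```

```text
[ 0.55377716 -0.2731234   0.19695398] [ 9.99911922e-01  1.32648535e-02 -8.77096212e-05 -4.28261552e-04] [ 0.28680427  0.4992671   0.13780124  1.89257854 -0.09699231  0.75660308
 -1.06563767]
bore [610.9 179.9  70. ]
annulus [610.4 179.9  70. ]
d1 [632.1 173.   79. ]
d2 [588.2 182.5  79. ]
[ 2.51050576e-02 -8.18670912e-03  8.70314735e+00]
```

Request:
{"api": "play_rows", "payload": {"steps": [[-1, 0, 0, 3, 0, 0, 0], [-1, 0, 0, 5.5, 0, 0, 0], [-1, 0, 0, 7.5, 0, 0, 0], [-1, 0, 0, 8.5, 0, 0, 0], [-1, 0, 0, 8.7, 0, 0, 0], [-1, 0, 0, 8.7, 0, 0, 0], [-0.4, 0, 0, 8.7, 0, 0, 0], [0, 0, 0, 8.7, 0, 0, 0], [1, 0, 0, 8.7, 0, 0, 0], [1, 0, 0, 8.7, 0, 0, 0], [1, 0, 0, 8.7, 0, 0, 0], [1, 0, 0, 8.7, 0, 0, 0], [1, 0, 0, 8.7, 0, 0, 0], [1, 0, 0, 8.7, 0, 0, 0]]}}

```text
time_s: 10.18
tool_pos: [0.5538, -0.2751, 0.1106]
orientation: [1.0, 0.012, 0.0, -0.0]
ft_force: [-0.8, 0.5, 5.4]
finger_gap: 0.0209
grip_force: 61.6
```

Request:
{"api": "play_rows", "payload": {"steps": [[1, 0, 0, -0.5, 0, 0, 0], [1, 0, 0, -1.5, 0, 0, 0], [1, 0, 0, -3, 0, 0, 0], [1, 0, 0, -5, 0, 0, 0], [1, 0, 0, -8, 0, 0, 0], [1, 0, 0, -10, 0, 0, 0], [1, 0, 0, -10, 0, 0, 0], [1, 0, 0, -10, 0, 0, 0]]}}

```text
time_s: 10.85
tool_pos: [0.5538, -0.2755, 0.2109]
orientation: [1.0, 0.012, 0.001, 0.001]
ft_force: [-0.6, -0.0, -3.3]
finger_gap: 0.0209
grip_force: 60.8
```

```bash
python3 - <<'E'
from h import *
s=telemetry.sense();print(s["tool_pos"],s["orientation"],s["ft_force"],s["finger_gap"],s["joints"])
a=viewer.get_image("top");b=viewer.get_image("side")
def c(i,x,y,w,h,s):return cv2.resize(i["frame"][y:y+h,x:x+w],(w*s,h*s),interpolation=cv2.INTER_CUBIC)
m=np.hstack([c(a,340,210,100,110,4),c(b,220,160,100,110,4)])
cv2.imwrite("pics/c5.png",np.clip(m*1.6,0,255).astype(np.uint8))
E
```

```text
[ 0.55375629 -0.27551242  0.21090854] [9.99930879e-01 1.17057290e-02 9.81188101e-04 5.00241641e-04] [-0.57243365 -0.03683932 -3.34102126] 0.020896098614278248 [ 0.28530294  0.48270013  0.14386145  1.88130709 -0.09443866  0.78186976
 -1.06750194]
```

View pics/c5.png

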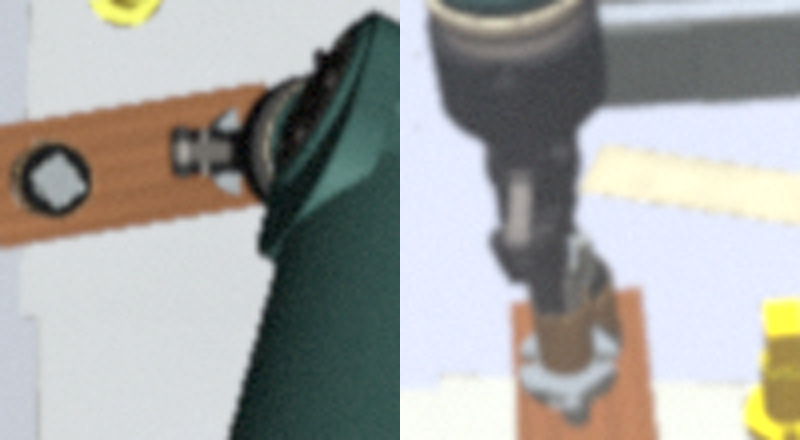

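Held upright, collar about 61 mm below the TCP, wide drum untouched in its hole. Raising and carrying it over the spindle, turning to -12.2°.

Request:
{"api": "play_rows", "payload": {"steps": [[1, 0, 0, -3, 0, 0, 0], [1, 0, 0, -6, 0, 0, 0], [1, 1, -4, -6, 0, 0, 0.5], [1, 1.6, -8, -6, 0, 0, 1], [1, 2, -12, -6, 0, 0, 1.5], [1, 2.5, -16, -6, 0, 0, 2], [1, 3.1, -20, -6, 0, 0, 2.26], [1, 3.7, -24, -6, 0, 0, 2.26], [1, 4.2, -28, -6, 0, 0, 2.26], [1, 4.8, -32, -6, 0, 0, 2.26], [1, 5.4, -36, -6, 0, 0, 2.26], [1, 6, -40, -6, 0, 0, 2.26], [1, 6.4, -43, -6, 0, 0, 2.26], [1, 6.7, -45.2, -6, 0, 0, 2.26], [1, 6.7, -45.2, -6, 0, 0, 2.26], [1, 6.7, -45.2, -6, 0, 0, 2.26], [1, 6.7, -45.2, -6, 0, 0, 2.26], [1, 6.7, -45.2, -6, 0, 0, 2.26]]}}

```text
time_s: 12.45
tool_pos: [0.6092, 0.176, 0.2687]
orientation: [0.994, -0.108, -0.001, 0.001]
ft_force: [-0.2, -0.9, -3.8]
finger_gap: 0.021
grip_force: 60.7
```

```bash
python3 - <<'E'
from h import *
s=telemetry.sense();r=R.from_quat(s["orientation"]);print(s["tool_pos"],np.degrees(np.arctan2(*r.apply([1,0,0])[[1,0]])),r.apply([0,0,1]),s["ft_force"],s["finger_gap"])
print(tool([.6105,.178,.18])*100)
E
```

```text
[0.60921718 0.1759575  0.26871105] -12.350332439567806 [-0.00231169 -0.00214691 -0.99999502] [-0.22840071 -0.86358765 -3.76484537] 0.020994490800175576
[ 0.09758574 -0.2499513   8.87032564]
```

Request:
{"api": "play_rows", "payload": {"steps": [[1, 0.1, -0.25, 2, 0, 0, 0], [1, 0.1, -0.25, 4, 0, 0, 0], [1, 0.1, -0.25, 6, 0, 0, 0], [1, 0.1, -0.25, 7.5, 0, 0, 0], [1, 0.1, -0.25, 8.5, 0, 0, 0], [1, 0.1, -0.25, 8.8, 0, 0, 0], [1, 0.1, -0.25, 8.8, 0, 0, 0]]}}

```text
time_s: 13.03
tool_pos: [0.611, 0.1793, 0.1813]
orientation: [0.994, -0.107, -0.001, 0.001]
ft_force: [0.3, -0.3, -2.6]
finger_gap: 0.0208
grip_force: 60.5
```

```bash
python3 - <<'E'
from h import *
s=telemetry.sense();r=R.from_quat(s["orientation"]);print(s["tool_pos"],np.degrees(np.arctan2(*r.apply([1,0,0])[[1,0]])),s["ft_force"])
a=viewer.get_image("top");b=viewer.get_image("side")
p=np.array(s["tool_pos"])
for z in(.0606,.1006):
    q=p-[0,0,z];print(proj(a,q),proj(b,q))
for z in (.07,): print(proj(b,[.6105,.178,z]))
def c(i,x,y,w,h,s):return cv2.resize(i["frame"][y:y+h,x:x+w],(w*s,h*s),interpolation=cv2.INTER_CUBIC)
m=np.hstack([c(a,192,190,57,80,7),c(b,273,110,57,80,7)])
cv2.imwrite("pics/c6.png",np.clip(m*1.6,0,255).astype(np.uint8))
E
```

```text
[0.61099341 0.17931975 0.18125149] -12.295240775315506 [ 0.34286374 -0.32226262 -2.6197001 ]
[214.08049466 220.70300054] [303.82363246 136.27389853]
[218.13019395 221.65183629] [304.53062105 147.92302973]
[304.51447913 151.22541556]
```

View pics/c6.png

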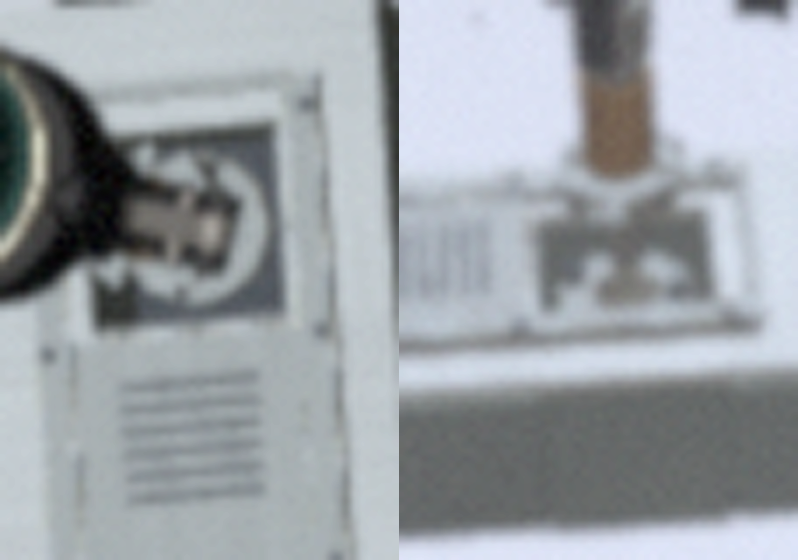

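In the side crop the shank tip (628,268) stands over the bore (about (625,290)), and the notches and dogs agree in direction. Lowering in stages, watching the force.

Request:
{"api": "play_rows", "payload": {"steps": [[1, 0, 0.1, 0.6, 0, 0, 0], [1, 0, 0.1, 1.2, 0, 0, 0], [1, 0, 0.1, 1.8, 0, 0, 0], [1, 0, 0.1, 2.3, 0, 0, 0], [1, 0, 0.1, 2.7, 0, 0, 0], [1, 0, 0.1, 3.0, 0, 0, 0], [1, 0, 0.1, 3.0, 0, 0, 0], [1, 0, 0.1, 3.0, 0, 0, 0]]}}

```text
time_s: 13.8
tool_pos: [0.611, 0.1795, 0.1517]
orientation: [0.994, -0.106, -0.0, 0.0]
ft_force: [-0.5, 0.2, -3.0]
finger_gap: 0.0211
grip_force: 60.6
```

Request:
{"api": "play_rows", "payload": {"steps": [[1, 0, 0.05, 0.3, 0, 0, 0], [1, 0, 0.05, 0.6, 0, 0, 0], [1, 0, 0.05, 0.8, 0, 0, 0], [1, 0, 0.05, 0.9, 0, 0, 0], [1, 0, 0.05, 0.9, 0, 0, 0]]}}

```text
time_s: 14.22
tool_pos: [0.6107, 0.179, 0.1426]
orientation: [0.994, -0.106, -0.0, 0.0]
ft_force: [-0.7, -0.2, -2.7]
finger_gap: 0.0213
grip_force: 60.6
```

```bash
python3 - <<'E'
from h import *
s=telemetry.sense();print(s["tool_pos"],s["ft_force"],s["wrist_torque"])
a=viewer.get_image("top");b=viewer.get_image("side")
def c(i,x,y,w,h,s):return cv2.resize(i["frame"][y:y+h,x:x+w],(w*s,h*s),interpolation=cv2.INTER_CUBIC)
m=np.hstack([c(a,200,200,40,50,10),c(b,286,125,40,50,10)])
cv2.imwrite("pics/c7.png",np.clip(m*1.6,0,255).astype(np.uint8))
E
```

```text
[0.61073031 0.17897073 0.14261291] [-0.70010147 -0.19249109 -2.70052419] [ 0.03603079  0.03593713 -0.00062033]
```

View pics/c7.png

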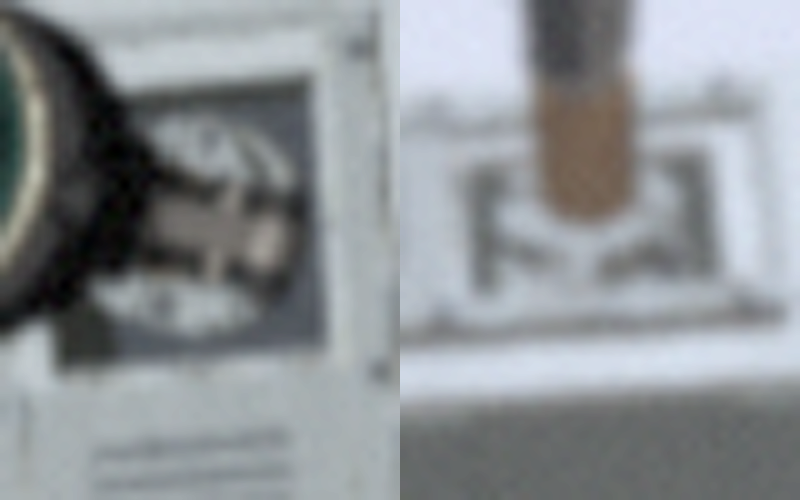

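The shank is deep in the bore with no contact force, and the notches (left crop, (210,140) and (165,305)) sit near the dogs. Lowering on.

Request:
{"api": "play_rows", "payload": {"steps": [[1, 0, 0, 0.2, 0, 0, 0], [1, 0, 0, 0.4, 0, 0, 0], [1, 0, 0, 0.6, 0, 0, 0], [1, 0, 0, 0.7, 0, 0, 0], [1, 0, 0, 0.7, 0, 0, 0]]}}

```text
time_s: 14.73
tool_pos: [0.6107, 0.179, 0.1355]
orientation: [0.994, -0.106, -0.0, 0.0]
ft_force: [-0.5, 0.3, -3.2]
finger_gap: 0.0207
grip_force: 60.6
```

Request:
{"api": "play_rows", "payload": {"steps": [[1, 0, 0, 0.15, 0, 0, 0], [1, 0, 0, 0.3, 0, 0, 0], [1, 0, 0, 0.4, 0, 0, 0], [1, 0, 0, 0.48, 0, 0, 0], [1, 0, 0, 0.48, 0, 0, 0]]}}

```text
time_s: 15.15
tool_pos: [0.6108, 0.179, 0.1309]
orientation: [0.994, -0.106, -0.0, 0.0]
ft_force: [-0.6, -0.5, -3.5]
finger_gap: 0.0211
grip_force: 60.6
```

Request:
{"api": "play_rows", "payload": {"steps": [[1, 0, 0, 0.05, 0, 0, 0], [1, 0, 0, 0.1, 0, 0, 0], [1, 0, 0, 0.15, 0, 0, 0], [1, 0, 0, 0.15, 0, 0, 0]]}}

```text
time_s: 15.48
tool_pos: [0.6111, 0.1791, 0.1306]
orientation: [0.994, -0.106, 0.0, -0.0]
ft_force: [-2.0, -1.2, 4.5]
finger_gap: 0.0208
grip_force: 61.5
```

Contact at TCP 0.1306, exactly the seated height. Releasing and rising.

Request:
{"api": "play_rows", "payload": {"steps": [[0.4, 0, 0, 0.1, 0, 0, 0], [-0.3, 0, 0, 0.05, 0, 0, 0], [-1, 0, 0, 0, 0, 0, 0], [-1, 0, 0, 0, 0, 0, 0], [-1, 0, 0, 0, 0, 0, 0], [-1, 0, 0, 0, 0, 0, 0], [-1, 0, 0, -1, 0, 0, 0], [-1, 0, 0, -3, 0, 0, 0], [-1, 0, 0, -6, 0, 0, 0], [-1, 0, 0, -9, 0, 0, 0], [-1, 0, 0, -12, 0, 0, 0], [-1, -4, 4, -13, 0, 0, 0], [-1, -4, 8, -13, 0, 0, 0], [-1, -4, 12, -13, 0, 0, 0], [-1, -4, 16, -13, 0, 0, 0], [-1, -4, 20, -13, 0, 0, 0], [-1, -4, 20, -13, 0, 0, 0], [-1, -4, 20, -13, 0, 0, 0]]}}

```text
time_s: 16.98
tool_pos: [0.5287, -0.0123, 0.2606]
orientation: [0.994, -0.11, 0.0, 0.001]
ft_force: [0.0, -0.2, 0.4]
finger_gap: 0.0854
grip_force: 0.0
```

```bash
python3 - <<'E'
from h import *
s=telemetry.sense();print(s["time_s"],s["tool_pos"],s["ft_force"],s["finger_gap"])
a=viewer.get_image("top");b=viewer.get_image("side")
for n,p in(("grip",[.6107,.179,.158]),("collar",[.6107,.179,.08])):print(n,proj(a,p),proj(b,p))
def c(i,x,y,w,h,s):return cv2.resize(i["frame"][y:y+h,x:x+w],(w*s,h*s),interpolation=cv2.INTER_CUBIC)
m=np.hstack([c(a,182,175,80,110,5),c(b,250,90,80,110,5)])
cv2.imwrite("pics/c8.png",np.clip(m*1.6,0,255).astype(np.uint8))
E
```

```text
16.9833 [ 0.52866844 -0.01229576  0.26061976] [ 0.03367621 -0.2118881   0.36415442] 0.08542678690153403
grip [210.14307971 219.87539924] [303.02267625 125.02649875]
collar [218.31331331 221.78297178] [304.43223877 148.17615403]
```

View pics/c8.png

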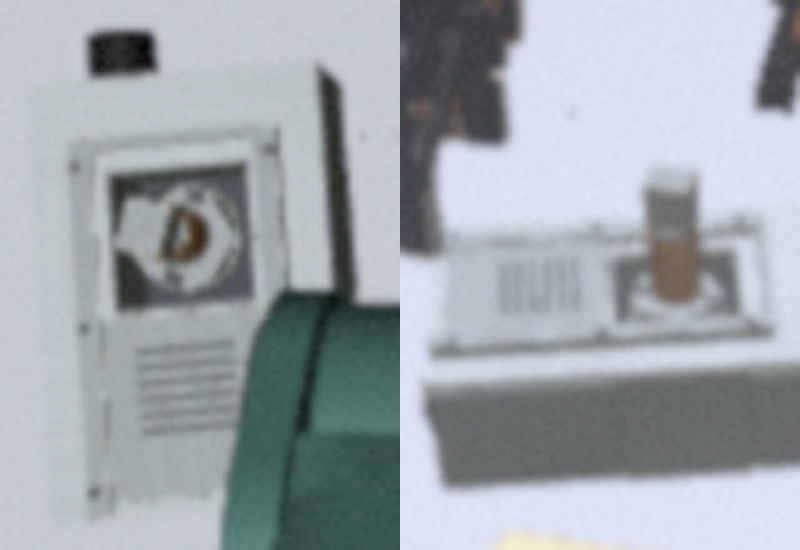

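The drum stands upright in the spindle: grip seen at about (145,220), predicted (140,225). The cover is still open. Handing in.

```bash
python3 -c "
from h import *
print(workorder.sign_off())"
```

```text
the job is handed in; nothing more can be done
None
```

The job is handed in: the cover is open against its stop, and the slim drum stands upright in the spindle with its notches over the dogs and the collar at its seated height; the wide drum and bystanders were left alone (no verdict came back).

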